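# Hang the broadcast microphone on the spring boom

## Robot

A 6-joint arm with a two-finger parallel gripper is mounted at the origin on the work surface. World frame = base frame: x ahead of the robot, y to its left, z up, the work surface at z = 0. Lengths are in m, angles in rad, forces in N, time in s.
With the tool pointing down it reaches from about 0.325 to 0.775 m from the base axis. Payload 5.5 kg.
Tool frame: the origin (TCP) lies midway between the tips of the shut fingers; the grasp point (between the pads) lies 19 mm behind it; z points along the fingers, y is the direction in which the jaws open and shut (so a half turn about z gives the same grasp; the last joint's range is limited). The gripper opens to 85 mm and grips with 20 to 120 N. Pads are 22 mm wide; open, the fingers measure 114 mm over their backs; the gripper's body (76 mm by 85 mm) begins 54 mm behind the grasp point. The pads swing forward as they close: fully open they stand 13 mm farther back than shut.
Start: joints at [-1.214, 0.091, 1.231, -0, 1.82, -0.057], TCP at [0.241, -0.549, 0.231] pointing down, gripper open.
Joint ranges: [-2.87, 2.87], [-0.86, 2.18], [0.17, 2.46], [-1.51, 4.65], [0.06, 2.69], [-2.65, 2.65]. Speed limits (rad/s): [2.57, 2.57, 3.01, 3.14, 3.14, 3.14].

## Interface

Orientations are given as a unit quaternion [x, y, z, w].
In Python, from workcell import observe, grab_frame, camera_model, job gives the robot as it stands.
- The arm moves only by the shell command python3 -m creep 'ROWS' [FORCE]. ROWS is a JSON object of lists of equal length, an entry for each row: "claw": the opening, from 0 (shut) to 1 (fully open); "dp": the shift along the tool's x, y, z in units of 30 mm (1.0 is 30 mm), a list of three; "yaw": the turn about the tool's z in units of 6 degrees (1.0 is 6 degrees). A call has 1 to 10 rows; each row is the pose to reach, as a shift and turn from the pose measured when the call began, along the tool's axes at that moment; what a row does not reach only later rows make up. A row lasts 1/12 s, in which the tool goes at most 41.7 mm and 7.16 degrees, less where a joint would pass 70% of its speed; a pose out of reach is approached as far as the arm can. A call with a gripper value outside its range is refused whole. The fingers move at their own pace and stop on an object; FORCE is the grip in N (left out, the last holds). Time passes only in rows, so rows that repeat a pose let the fingers close. It gives the time, the measured TCP pose, the force and the opening at its end, in the units of the state.
- observe(): the state, without advancing time (a new reading comes with each control period).
- grab_frame(name): name is "side" or "top" or "wrist"; returns (picture, depth): 420x560x3 uint8, red, green, blue; 420x560 float32, m along the optical axis (not along the pixel's ray), 0 where there is no reading.
- camera_model(name): a dict with "fx", "fy", "cx", "cy" (pixels), "cam_to_world" (4x4, takes a point from camera to world coordinates); the wrist camera has in their place "T_tool_cam" (4x4, takes a point from camera to tool coordinates, whose origin is the TCP and whose axes are the flange's). Camera axes: x right, y up, looking along -z (the intrinsics and any distortion apply to the point x, -y, -z); pixel columns grow to the right and rows downward; lengths in m; the calibration is good to about 2 mm. A picture is of the moment at which its call begins: read the wrist's pose just before it. camera_model takes no time and is no camera call.
- job.sign_off(): hands the job in, once; it reports no verdict.
The state is a dict: "t": time; "q": joint angles; "joint_velocities": joint speeds; "joint_efforts": joint torques, N m; "tool_pos": TCP position; "eef_rot": TCP orientation; "ft_force": force on the tool from outside, world axes, zero at the start; "wrist_torque": the same for the moment, N m; "finger_gap": finger opening in m.
Only numpy, scipy, OpenCV 4.12 (cv2) and the standard library are available. Lean on these libraries where they do the work, as an engineer would, in place of code of your own. Each camera call takes 0.05 s, during which the arm holds its last target. There are 200 camera calls.

## Task

Take the microphone with the wide collar out of its desk tube and hang it, head up, in the ring of the spring-balanced boom so that it rests on its collar. Keep hold and ride the boom down until the spring carries the weight and everything is still, and only then let go, so that the microphone neither drops nor springs up. Leave the slim hand microphone standing in its tube.

Things in the scene. Friction and masses are not known exactly. Their poses are not given: they have to be found in the camera images.
- boom_mic: Microphone, 152 mm tall, 0.32-0.48 kg, round about z (up). Origin: centre of underside. Black body 38 mm wide, 0-70 mm up (foot tapers to 24 mm); steel collar 80 mm wide, 70-78 mm up; dark head 50 mm wide, 90-152 mm up, straight sides 95-140: grasp there from above. Starts hanging by its collar on the rim of a fixed black tube (80 mm tall, 62 wide, bore 50), origin at 10 mm; lift 75 mm to clear.
- slim_mic: Bystander: slim hand microphone without a collar, 182 mm tall, tapered handle 32-36 mm wide, round head 50 mm wide. Origin: centre of its underside, z up through the head. It stands in the other, identical tube (floor 6 mm above the desk), at least 150 mm from the broadcast microphone; to be left there.
- ring_seat (a point): Centre of the upper face of the level aluminium ring at the boom's free end (bore 54 mm, 74 mm wide, 14 mm thick, six rubber dots on top); the collar rests on this face, the body hanging through the bore. About 184 mm above the desk when empty. x points away from the boom's post, z up. The boom (two grey bars and a coil spring) lies on the -x side, not above the face; nothing stands above the ring.
- boom (a joint): How far the boom has sunk, rad: 0 empty (upper stop), at most 0.6. Bars 240 mm long; well damped. The ring stays level and sinks about 1 mm per 0.066 N, moving under 4 mm sideways. Under the whole microphone it rests 44-70 mm lower (0.18-0.29), by its weight; a hand holding on there feels no weight. Let go 20 mm too high or low, the microphone drops or springs up.

How it is judged:
By the outcome, as a careful person would: the job done as asked, in the order asked, and still so for the second after the job is handed in, with the robot touching nothing.
It also fails if it takes over 59 s, if anything falls off the work surface, if the arm or the gripper's body presses on something with over 40 N, if the wrist force passes 120 N, or if a joint passes its speed limit or range.

## Working session

There is one attempt and no reset: what is moved stays moved. The work goes in short steps, Python scripts to look and compute and a shell command to move; the robot and the scene stay as the last step left them, time stands still between calls to the robot, and variables do not carry over. Pictures are saved under pics/ and viewed, about 8 in all and at most 12, crops included, and the job is handed in when it is done.

```bash
mkdir -p pics; ls; cat > h.py <<'E'
import numpy as np, cv2
from workcell import observe, grab_frame, camera_model
def cloud(name):
    s=observe(); im,d=grab_frame(name); m=camera_model(name)
    v,u=np.mgrid[0:420,0:560]
    P=np.stack([(u-m['cx'])/m['fx']*d,-(v-m['cy'])/m['fy']*d,-d],-1)
    if 'cam_to_world' in m: T=np.array(m['cam_to_world'])
    else:
        from scipy.spatial.transform import Rotation as R
        A=np.eye(4);A[:3,:3]=R.from_quat(s['eef_rot']).as_matrix();A[:3,3]=s['tool_pos'];T=A@np.array(m['T_tool_cam'])
    W=P@T[:3,:3].T+T[:3,3]; W[d==0]=np.nan
    return im,W
def save(n,im): cv2.imwrite('pics/'+n,im[:,:,::-1])
E
python3 - <<'E'
from h import *
for n in('top','side'):
    im,W=cloud(n); save(n+'0.png',im); np.save(n+'0.npy',W); m=camera_model(n); print({k:v for k,v in m.items()})
print(observe())
E
```

```text
pics
{'fx': 438.7603548906975, 'fy': 438.7603548906975, 'cx': 276.5603779997715, 'cy': 211.62151428936943, 'cam_to_world': array([[-0.0044369 ,  0.99596814, -0.08959788,  0.46725742],
       [-0.99991874, -0.00548952, -0.01150528,  0.05885597],
       [-0.01195074,  0.08953955,  0.99591157,  1.14323302],
       [ 0.        ,  0.        ,  0.        ,  1.        ]])}
{'fx': 425.22728711015014, 'fy': 425.22728711015014, 'cx': 285.25192297904994, 'cy': 211.30135053240153, 'cam_to_world': array([[ 0.98840258,  0.1142417 , -0.10004589,  0.4454955 ],
       [-0.15173288,  0.76953198, -0.62032061, -0.62803235],
       [ 0.00612203,  0.62830674,  0.77794162,  0.97384297],
       [ 0.        ,  0.        ,  0.        ,  1.        ]])}
{'t': 0.1, 'q': array([-1.21368557e+00,  9.18206226e-02,  1.23181535e+00, -9.85657227e-06,
        1.81977536e+00, -5.67153301e-02]), 'joint_velocities': array([ 0.0020691 , -0.00158828, -0.00238449,  0.00073477, -0.00064589,
       -0.00045279]), 'joint_efforts': array([ 3.64100597e-03, -4.60219109e+01, -4.19217288e+01,  7.37548339e-05,
        1.06074006e-02, -2.54033841e-05]), 'tool_pos': array([ 0.2411664 , -0.54911845,  0.23021357]), 'eef_rot': array([ 9.78669605e-01,  2.05438501e-01, -1.40791286e-04, -8.98386117e-04]), 'ft_force': array([ 0.55089459, -0.73674505, -0.41566476]), 'wrist_torque': array([0.01318375, 0.03116979, 0.01034593]), 'finger_gap': 0.08543330292200248}
```

View pics/top0.png

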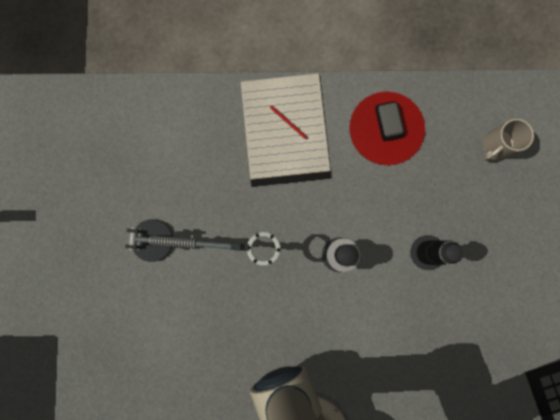

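View pics/side0.png

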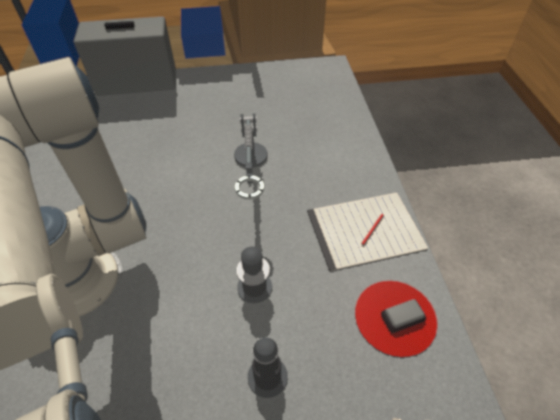

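The top view shows the ring at about (264,249), the collared mic at (343,254) and the slim mic at (445,252). The boom post is at (150,240), on the +y side. In the side view the ring is at (249,187), the collared mic at (253,265) and the slim mic at (266,360).

```bash
python3 - <<'E'
from h import *
for n,rb,mb in(('top',(225,270,240,285),(225,285,320,375)),('side',(170,205,228,270),(240,305,230,280))):
    W=np.load(n+'0.npy')
    for nm,(a,b,c,d),lo,hi in(('ring',rb,.165,.20),('collar',mb,.07,.10),('head',mb,.105,.15),('headtop',mb,.15,.175)):
        P=W[a:b,c:d].reshape(-1,3);P=P[(P[:,2]>lo)&(P[:,2]<hi)]
        if len(P)<4: print(n,nm,len(P));continue
        (cx,cy),r=cv2.minEnclosingCircle(P[:,:2].astype(np.float32)); print(n,nm,len(P),P.mean(0).round(4),'circ',round(cx,4),round(cy,4),round(r,4),'z',np.percentile(P[:,2],[5,50,95]).round(4))
W=np.load('top0.npy'); P=W[210:270,120:240].reshape(-1,3); P=P[P[:,2]>.1]; print('boom',P[P[:,1]>.28].mean(0),P.max(0))
print('wrist T',camera_model('wrist'))
E
```

```text
top ring 476 [0.4743 0.105  0.1813] circ 0.473 0.1071 0.0438 z [0.1777 0.1812 0.1848]
top collar 440 [ 0.4584 -0.0809  0.0877] circ 0.4582 -0.0878 0.04 z [0.0843 0.0878 0.0908]
top head 73 [ 0.4616 -0.0737  0.1346] circ 0.4585 -0.0877 0.0254 z [0.1098 0.14   0.1492]
top headtop 363 [ 0.4581 -0.087   0.1574] circ 0.4581 -0.0878 0.0249 z [0.1509 0.1583 0.1624]
side ring 400 [0.47   0.1011 0.179 ] circ 0.4697 0.1133 0.0517 z [0.1711 0.18   0.1836]
side collar 446 [ 0.4546 -0.1026  0.0873] circ 0.4547 -0.0881 0.0404 z [0.0833 0.0876 0.0903]
side head 229 [ 0.4547 -0.1063  0.1301] circ 0.4537 -0.0882 0.0264 z [0.1088 0.1305 0.1493]
side headtop 290 [ 0.4542 -0.092   0.1572] circ 0.4546 -0.0885 0.0248 z [0.1507 0.1579 0.162 ]
boom [0.49422577 0.35787913 0.15601656] [0.52098503 0.40888249 0.19915614]
wrist T {'fx': 299.24433579364967, 'fy': 299.24433579364967, 'cx': 279.9910147622239, 'cy': 205.9572988376988, 'T_tool_cam': array([[-4.03498328e-04,  9.54758843e-01,  2.97380881e-01,
         7.61477119e-02],
       [ 9.99999646e-01,  1.65560015e-04,  8.25299512e-04,
         1.58493447e-04],
       [ 7.38727624e-04,  2.97381109e-01, -9.54758572e-01,
        -1.42110816e-01],
       [ 0.00000000e+00,  0.00000000e+00,  0.00000000e+00,
         1.00000000e+00]])}
```

```bash
cat > d.py <<'E'
# usage: d.py x y z yawdeg -> dp, yaw units from the current pose
import sys,numpy as np
from workcell import observe
from scipy.spatial.transform import Rotation as R
s=observe();M=R.from_quat(s['eef_rot']).as_matrix()
x,y,z,a=map(float,sys.argv[1:])
w=np.degrees(np.arctan2(M[1,0],M[0,0]))
print('dp',(M.T@(np.array([x,y,z])-s['tool_pos'])/.03).round(3),'yaw',round(-(a-w)/6,2),'t',s['t'],'pos',s['tool_pos'].round(4),'yawdeg',w.round(2),'tilt z',M[:,2].round(4),'F',s['ft_force'].round(2),'gap',s['finger_gap'].round(4),'qd',abs(s['joint_velocities']).max().round(4))
E
python3 -m creep '{"claw":[1,1,1,1,1,1,1,1,1,1],"dp":[[12.8,-11.2,-1],[12.8,-11.2,-1],[12.8,-11.2,-1],[12.8,-11.2,-1],[12.8,-11.2,-1],[12.8,-11.2,-1],[12.8,-11.2,-1],[12.8,-11.2,-1],[12.8,-11.2,-1],[12.8,-11.2,-1]],"yaw":[-11,-11,-11,-11,-11,-11,-11,-11,-11,-11]}' 40
python3 d.py .4565 -.088 .26 90
```

```text
t: 0.93
tool_pos: [0.4178, -0.1706, 0.2552]
eef_rot: [0.707, 0.708, 0.0, -0.001]
ft_force: [1.2, -0.3, 0.7]
finger_gap: 0.0856Traceback (most recent call last):
  File "d.py", line 8, in <module>
    print('dp',(M.T@(np.array([x,y,z])-s['tool_pos'])/.03).round(3),'yaw',round(-(a-w)/6,2),'t',s['t'],'pos',s['tool_pos'].round(4),'yawdeg',w.round(2),'tilt z',M[:,2].round(4),'F',s['ft_force'].round(2),'gap',s['finger_gap'].round(4),'qd',abs(s['joint_velocities']).max().round(4))
                                                                                                                                                                                                                  ^^^^^^^^^^^^^^^^^^^^^
AttributeError: 'float' object has no attribute 'round'
```

```bash
sed -i "s/s\['finger_gap'\].round(4)/s['finger_gap']/" d.py
python3 -m creep '{"claw":[1,1,1,1,1,1,1,1,1,1],"dp":[[8.3,1.8,-2.2],[8.3,1.8,-2.2],[8.3,1.8,-2.2],[8.3,1.8,-2.2],[8.3,1.8,-2.2],[8.3,1.8,-2.2],[8.3,1.8,-2.2],[8.3,1.8,-2.2],[8.3,1.8,-2.2],[8.3,1.8,-2.2]],"yaw":[0,0,0,0,0,0,0,0,0,0]}'
python3 - <<'E'
from h import *
im,W=cloud('wrist'); save('w1.png',im); np.save('w1.npy',W)
E
python3 d.py .4565 -.088 .26 90
```

```text
t: 1.77
tool_pos: [0.4714, 0.0777, 0.321]
eef_rot: [0.707, 0.707, -0.0, -0.001]
ft_force: [0.9, -0.4, -0.2]
finger_gap: 0.0855
dp [-5.513 -0.493  2.028] yaw -0.0 t 1.8167 pos [0.4714 0.0773 0.321 ] yawdeg 90.0 tilt z [-0.0018  0.0013 -1.    ] F [ 0.34 -1.38  0.54] gap 0.08513002751260185 qd 0.0122
```

View pics/w1.png

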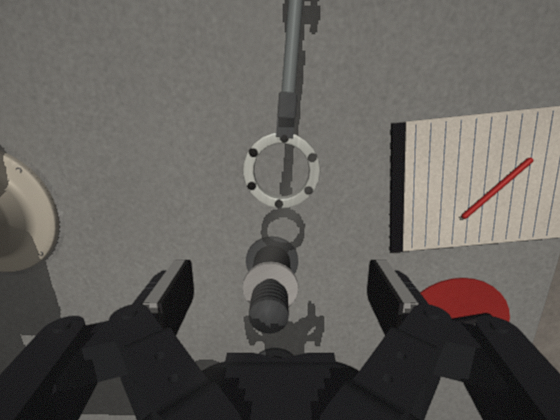

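The wrist view shows the ring centred near (281,171), the boom running up from (287,110), and the mic with its collar at (270,287) and head at (268,305).

```bash
python3 - <<'E'
from h import *
from scipy.optimize import least_squares
def fit(P,r=None):
    f=lambda p:np.hypot(P[:,0]-p[0],P[:,1]-p[1])-p[2]
    s=least_squares(f,[*P[:,:2].mean(0),.03],loss='soft_l1',f_scale=.002); return s.x.round(4),np.std(f(s.x)).round(4)
W=np.load('w1.npy')
P=W[136:215,235:330].reshape(-1,3);P=P[(P[:,2]>.174)&(P[:,2]<.195)]
P=P[P[:,1]<P[:,1].min()+.074]
print('ring',len(P),fit(P),'z',np.percentile(P[:,2],[10,50,90]).round(4),P.min(0),P.max(0))
Q=W[250:335,235:305].reshape(-1,3)
for nm,lo,hi in(('collar',.08,.094),('head',.11,.145),('top',.15,.175)):
    C=Q[(Q[:,2]>lo)&(Q[:,2]<hi)]; print(nm,len(C),cv2.minEnclosingCircle(C[:,:2].astype(np.float32)),'z',np.percentile(C[:,2],[10,50,99]).round(4))
W=np.load('top0.npy');P=W[225:270,240:285].reshape(-1,3);P=P[(P[:,2]>.165)&(P[:,2]<.2)];P=P[P[:,1]<P[:,1].min()+.074];print('ring top',fit(P))
W=np.load('side0.npy');P=W[170:205,228:270].reshape(-1,3);P=P[(P[:,2]>.165)&(P[:,2]<.2)];P=P[P[:,1]<P[:,1].min()+.074];print('ring side',fit(P),P.min(0),P.max(0))
E
```

```text
ring 2120 (array([0.4718, 0.1012, 0.0314]), np.float64(0.0029)) z [0.179  0.1803 0.1817] [0.43549285 0.06438419 0.17400298] [0.50861986 0.1336893  0.18440859]
collar 1206 ((0.455842524766922, -0.08584430813789368), 0.04023921117186546) z [0.0857 0.0871 0.089 ]
head 568 ((0.4560467004776001, -0.0848039910197258), 0.025427212938666344) z [0.1139 0.1285 0.1448]
top 1007 ((0.4558355510234833, -0.08605357259511948), 0.024657199159264565) z [0.1515 0.1578 0.1611]
ring top (array([0.4737, 0.0996, 0.032 ]), np.float64(0.003))
ring side (array([0.4701, 0.0967, 0.032 ]), np.float64(0.0031)) [0.43370808 0.06237866 0.16812481] [0.50582671 0.13636419 0.18713934]
```

```bash

python3 -m creep '{"claw":[1,1,1,1,1,1,1,1,1],"dp":[[-5.5,-0.5,4],[-5.5,-0.5,4],[-5.5,-0.5,4],[-5.5,-0.5,4],[-5.5,-0.5,4],[-5.5,-0.5,4],[-5.5,-0.5,4],[-5.5,-0.5,4],[-5.5,-0.5,4]],"yaw":[0,0,0,0,0,0,0,0,0]}'
python3 d.py .456 -.0865 .108 90
```

```text
t: 2.57
tool_pos: [0.4566, -0.0873, 0.2023]
eef_rot: [0.707, 0.707, 0.001, -0.0]
ft_force: [-0.3, 0.0, -0.0]
finger_gap: 0.0853
dp [ 0.023 -0.021  3.144] yaw -0.0 t 2.5667 pos [ 0.4566 -0.0873  0.2023] yawdeg 90.0 tilt z [ 5.e-04  1.e-03 -1.e+00] F [-0.26  0.03 -0.02] gap 0.08534734809690937 qd 0.0175
```

Descend and grip. The mic weighs about 3–5 N, so 45 N of grip is ample.

```bash

python3 -m creep '{"claw":[1,1,1,1,1,1,1],"dp":[[0,0,1],[0,0,2],[0,0,2.6],[0,0,3],[0,0,3.13],[0,0,3.13],[0,0,3.13]],"yaw":[0,0,0,0,0,0,0]}'
python3 -m creep '{"claw":[0.8,0.6,0.5,0.4,0.4,0.4,0.4,0.4,0.4,0.4],"dp":[[0,0,0],[0,0,0],[0,0,0],[0,0,0],[0,0,0],[0,0,0],[0,0,0],[0,0,0],[0,0,0],[0,0,0]],"yaw":[0,0,0,0,0,0,0,0,0,0]}' 45
python3 d.py .456 -.0865 .300 90
```

```text
t: 3.15
tool_pos: [0.4574, -0.087, 0.1101]
eef_rot: [0.707, 0.707, 0.001, 0.001]
ft_force: [-0.0, 0.0, 0.4]
finger_gap: 0.0854
t: 3.98
tool_pos: [0.4578, -0.0872, 0.1117]
eef_rot: [0.707, 0.707, 0.002, 0.002]
ft_force: [-1.0, 0.2, 4.7]
finger_gap: 0.0487
dp [ 0.024 -0.032 -6.277] yaw 0.0 t 3.9833 pos [ 0.4578 -0.0872  0.1117] yawdeg 90.03 tilt z [ 4.4e-03 -1.0e-04 -1.0e+00] F [-0.97  0.2   4.73] gap 0.04866100671073989 qd 0.0019
```

```bash

python3 -m creep '{"claw":[0.4,0.4,0.4,0.4,0.4,0.4,0.4,0.4,0.4,0.4],"dp":[[0,0,-0.3],[0,0,-0.8],[0,0,-1.5],[0,0,-2.3],[0,0,-3.2],[0,0,-4.2],[0,0,-5.2],[0,0,-6.2],[0,0,-7],[0,0,-7]],"yaw":[0,0,0,0,0,0,0,0,0,0]}'
python3 -m creep '{"claw":[0.4,0.4,0.4],"dp":[[0,0,0],[0,0,0],[0,0,0]],"yaw":[0,0,0]}'
python3 d.py .472 .1008 .32 90
python3 - <<'E'
from h import *
im,W=cloud('side'); save('s2.png',im[60:360,150:450]); np.save('s2.npy',W)
im,W=cloud('wrist'); np.save('w2.npy',W);save('w2.png',im)
E
```

```text
t: 4.82
tool_pos: [0.4576, -0.0875, 0.3276]
eef_rot: [0.707, 0.707, 0.004, 0.005]
ft_force: [-0.4, 0.6, -2.8]
finger_gap: 0.049
t: 5.07
tool_pos: [0.4573, -0.0874, 0.3256]
eef_rot: [0.707, 0.707, 0.003, 0.004]
ft_force: [0.6, -0.6, -4.6]
finger_gap: 0.0487
dp [6.272 0.492 0.181] yaw 0.0 t 5.0667 pos [ 0.4573 -0.0874  0.3256] yawdeg 90.02 tilt z [ 0.0098 -0.0015 -1.    ] F [ 0.56 -0.59 -4.59] gap 0.04865706840346526 qd 0.0095
```

View pics/s2.png

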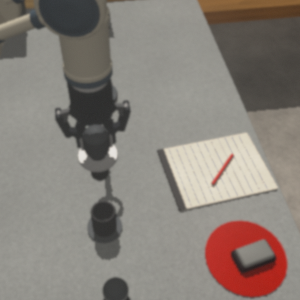

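The mic is held clear of its tube. The collar is at crop (98,153), hanging between the fingers, and the empty tube is below at (105,215). Next I check where the collar sits relative to the TCP.

```bash
python3 - <<'E'
from h import *
W=np.load('s2.npy')[180:245,215:285].reshape(-1,3)
for lo,hi in((.285,.305),(.21,.28)):
    C=W[(W[:,2]>lo)&(W[:,2]<hi)&(abs(W[:,0]-.457)<.06)&(abs(W[:,1]+.087)<.06)]
    print(len(C),C.mean(0).round(4),C.min(0).round(4),C.max(0).round(4),cv2.minEnclosingCircle(C[:,:2].astype(np.float32)))
    if lo>.28:
        A=np.c_[C[:,:2]-C[:,:2].mean(0),np.ones(len(C))]; print('plane',np.linalg.lstsq(A,C[:,2],rcond=None)[0])
W=np.load('w2.npy').reshape(-1,3);C=W[(W[:,2]>.27)&(W[:,2]<.32)&(abs(W[:,0]-.457)<.05)&(abs(W[:,1]+.087)<.05)]; print('wrist',len(C)); 
if len(C)>9: print(C.min(0),C.max(0),np.percentile(C[:,2],[10,50,90]))
E
```

```text
585 [ 0.4553 -0.1045  0.3011] [ 0.416  -0.1291  0.2922] [ 0.4952 -0.0681  0.3047] ((0.4553396701812744, -0.08920635282993317), 0.04008612781763077)
plane [0.00341992 0.02804237 0.30114215]
138 [ 0.4555 -0.1029  0.2495] [ 0.4372 -0.1083  0.2342] [ 0.474  -0.0909  0.2656] ((0.455605685710907, -0.09093961119651794), 0.01852327585220337)
wrist 5331
[ 0.41759274 -0.09345474  0.29282571] [ 0.49670743 -0.04747736  0.31999692] [0.30007201 0.30097366 0.30182372]
```

```bash

python3 -m creep '{"claw":[0.4,0.4,0.4,0.4,0.4,0.4,0.4,0.4,0.4,0.4],"dp":[[0.3,0,0],[0.9,0.1,0],[1.7,0.2,0],[2.6,0.2,0],[3.5,0.3,0],[4.4,0.4,0],[5.2,0.4,0],[5.8,0.5,0],[6.2,0.5,0],[6.3,0.5,0]],"yaw":[0,0,0,0,0,0,0,0,0,0]}'
python3 -m creep '{"claw":[0.4,0.4,0.4,0.4,0.4],"dp":[[0,0,0],[0,0,0],[0,0,0],[0,0,0],[0,0,0]],"yaw":[0,0,0,0,0]}'
python3 - <<'E'
from h import *
im,W=cloud('wrist'); np.save('w3.npy',W);save('w3.png',im)
im,W=cloud('side'); np.save('s3.npy',W); save('s3.png',cv2.resize(im[120:240,190:310],None,fx=4,fy=4))
E
python3 d.py .472 .1015 .29 90
```

```text
t: 6.0
tool_pos: [0.4717, 0.1037, 0.3244]
eef_rot: [0.706, 0.708, 0.002, 0.003]
ft_force: [-0.0, -0.8, -4.6]
finger_gap: 0.049
t: 6.42
tool_pos: [0.4717, 0.1029, 0.3246]
eef_rot: [0.706, 0.708, 0.002, 0.003]
ft_force: [0.4, -0.1, -4.1]
finger_gap: 0.0491
dp [-0.053  0.     1.152] yaw 0.02 t 6.5167 pos [0.4717 0.1031 0.3246] yawdeg 90.12 tilt z [ 0.0079 -0.001  -1.    ] F [ 0.32 -0.55 -3.49] gap 0.049549461347355404 qd 0.0055
```

View pics/s3.png

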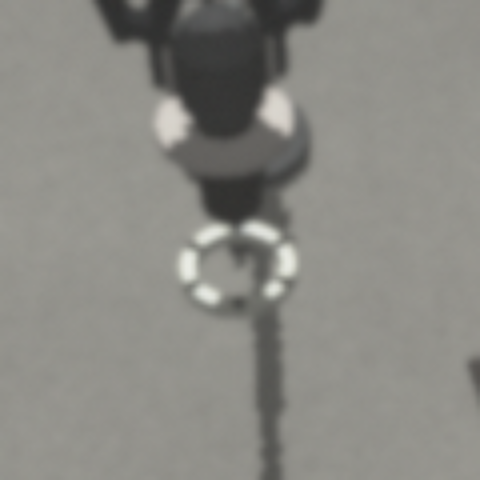

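View pics/w3.png

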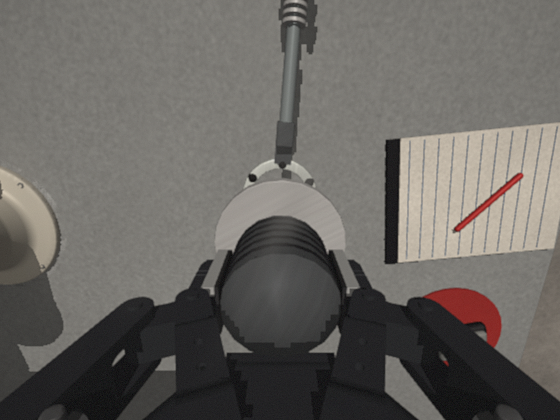

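In the side crop the mic's collar is at (230,140), with the ring empty below it at (238,265). In the wrist view the collar is at (280,232) and the far arc of the ring shows at (281,170). I now compare the two within one cloud so that any bias cancels.

```bash
python3 - <<'E'
from h import *
from scipy.optimize import least_squares
W=np.load('s3.npy')[120:240,190:310].reshape(-1,3)
R=W[(W[:,2]>.168)&(W[:,2]<.195)&(abs(W[:,0]-.47)<.06)&(W[:,1]<.14)&(W[:,1]>.03)]
f=lambda P,r:least_squares(lambda p:np.hypot(P[:,0]-p[0],P[:,1]-p[1])-r,P[:,:2].mean(0),loss='soft_l1',f_scale=.002).x
print('ring',len(R),f(R,.032),R.min(0),R.max(0))
C=W[(W[:,2]>.285)&(W[:,2]<.305)&(abs(W[:,0]-.47)<.06)&(abs(W[:,1]-.1)<.06)]
print('collar',cv2.minEnclosingCircle(C[:,:2].astype(np.float32)),C[:,2].max())
B=W[(W[:,2]>.21)&(W[:,2]<.28)&(abs(W[:,0]-.47)<.06)&(abs(W[:,1]-.1)<.06)]
print('body',B[:,0].min(),B[:,0].max(),B[:,1].min(),'z',B[:,2].min())
W=np.load('w3.npy').reshape(-1,3)
R=W[(W[:,2]>.174)&(W[:,2]<.195)&(abs(W[:,0]-.47)<.05)&(W[:,1]<.14)]
print('wrist ring',len(R),f(R,.032))
C=W[(W[:,2]>.29)&(W[:,2]<.31)&(abs(W[:,0]-.47)<.06)&(abs(W[:,1]-.1)<.06)]
print('wrist collar',C.min(0),C.max(0),f(C[C[:,1]>C[:,1].max()-.008],.039))
E
```

```text
ring 349 [0.47017643 0.09656046] [0.43369931 0.0606534  0.1680503 ] [0.50578327 0.13502475 0.18585621]
collar ((0.4694371819496155, 0.10096098482608795), 0.04084930568933487) 0.30456881968336247
body 0.451594871103885 0.4886945083563367 0.08129564678952972 z 0.22319667468697846
wrist ring 887 [0.47182327 0.10208418]
wrist collar [0.43191167 0.09710264 0.29233411] [0.51112399 0.14284679 0.30240409] [0.47162544 0.10131034]
```

```bash
cat > f.py <<'E'
import numpy as np
from workcell import observe,grab_frame
F=[];P=[]
for i in range(10):
    s=observe();F.append([*s['ft_force'],*s['wrist_torque']]);P.append(s['tool_pos']);grab_frame('side')
F=np.array(F);print('t',s['t'],'F',F.mean(0).round(3),'sd',F.std(0)[:3].round(2),'pos',np.mean(P,0).round(4),'sd',np.std(P,0).round(4),'qd',abs(s['joint_velocities']).max())
E
python3 f.py
python3 -m creep '{"claw":[0.4,0.4,0.4,0.4,0.4,0.4,0.4,0.4,0.4,0.4],"dp":[[0,0,0.3],[0,0,0.7],[0,0,1.1],[0,0,1.5],[0,0,1.9],[0,0,2.2],[0,0,2.5],[0,0,2.7],[0,0,2.8],[0,0,2.8]],"yaw":[0,0,0,0,0,0,0,0,0,0]}'
python3 f.py; python3 d.py .472 .102 .21 90
```

```text
t 6.9667 F [-6.30e-02 -7.00e-02 -4.48e+00 -1.20e-02  5.00e-03  4.00e-03] sd [0.19 0.48 0.6 ] pos [0.4717 0.1035 0.3245] sd [0.     0.0002 0.    ] qd 0.0011344750826318927
t: 7.85
tool_pos: [0.4721, 0.1036, 0.2397]
eef_rot: [0.706, 0.708, 0.002, 0.003]
ft_force: [-0.4, 0.3, -4.1]
finger_gap: 0.0493
t 8.3 F [-0.06  -0.053 -4.162 -0.     0.015 -0.006] sd [0.38 0.42 0.27] pos [0.4724 0.1037 0.2408] sd [0.0001 0.     0.0005] qd 0.0027838440109712956
dp [-0.055 -0.021  1.022] yaw 0.03 t 8.35 pos [0.4724 0.1037 0.2406] yawdeg 90.18 tilt z [ 8.e-03 -9.e-04 -1.e+00] F [ 0.01 -0.58 -5.2 ] gap 0.04887281014401835 qd 0.0011
```

```bash

python3 -m creep '{"claw":[0.4,0.4,0.4,0.4,0.4,0.4,0.4,0.4,0.4,0.4],"dp":[[-0.05,0,0.2],[-0.05,0,0.4],[-0.05,0,0.55],[-0.05,0,0.7],[-0.05,0,0.85],[-0.05,0,1],[-0.05,0,1.15],[-0.05,0,1.25],[-0.05,0,1.3],[-0.05,0,1.3]],"yaw":[0,0,0,0,0,0,0,0,0,0]}'
python3 f.py; python3 d.py .472 .102 .17 90
```

```text
t: 9.18
tool_pos: [0.4726, 0.1021, 0.2013]
eef_rot: [0.706, 0.708, 0.002, 0.003]
ft_force: [0.4, -0.8, -3.1]
finger_gap: 0.0487
t 9.6333 F [-0.236 -0.324 -3.268 -0.078  0.132  0.016] sd [0.5  0.57 0.41] pos [0.4727 0.1022 0.2018] sd [0.     0.     0.0002] qd 0.0029271470352160434
dp [-0.005 -0.033  1.057] yaw 0.03 t 9.6833 pos [0.4727 0.1022 0.2017] yawdeg 90.19 tilt z [ 8.1e-03 -9.0e-04 -1.0e+00] F [-0.7  -0.76 -3.26] gap 0.04893424278370042 qd 0.0012
```

Contact, and the load is following the expected spring rate. About 49 mm remain, so I ride most of it down slowly.

```bash

python3 -m creep '{"claw":[0.4,0.4,0.4,0.4,0.4,0.4,0.4,0.4,0.4,0.4],"dp":[[0,0,0.15],[0,0,0.3],[0,0,0.45],[0,0,0.6],[0,0,0.75],[0,0,0.9],[0,0,1.05],[0,0,1.2],[0,0,1.3],[0,0,1.3]],"yaw":[0,0,0,0,0,0,0,0,0,0]}'
python3 -m creep '{"claw":[0.4,0.4,0.4,0.4,0.4],"dp":[[0,0,0],[0,0,0],[0,0,0],[0,0,0],[0,0,0]],"yaw":[0,0,0,0,0]}'
python3 f.py; python3 f.py;python3 - <<'E'
from h import *
im,W=cloud('side'); np.save('s4.npy',W); save('s4.png',cv2.resize(im[120:240,190:310],None,fx=4,fy=4))
E
```

```text
t: 10.52
tool_pos: [0.473, 0.1025, 0.162]
eef_rot: [0.706, 0.708, 0.003, 0.003]
ft_force: [1.4, 0.2, -1.9]
finger_gap: 0.0486
t: 10.93
tool_pos: [0.4731, 0.1025, 0.1622]
eef_rot: [0.706, 0.708, 0.003, 0.003]
ft_force: [0.3, -0.7, -1.3]
finger_gap: 0.0491
t 11.3833 F [ 0.514 -0.702 -0.773 -0.115  0.011  0.026] sd [0.47 0.7  0.44] pos [0.4731 0.1025 0.1621] sd [0.     0.     0.0001] qd 0.0018629054383288938
t 11.8833 F [ 0.557 -0.306 -0.588 -0.067 -0.045  0.012] sd [0.34 0.43 0.38] pos [0.4731 0.1025 0.162 ] sd [0. 0. 0.] qd 0.0018183430616734162
```

View pics/s4.png

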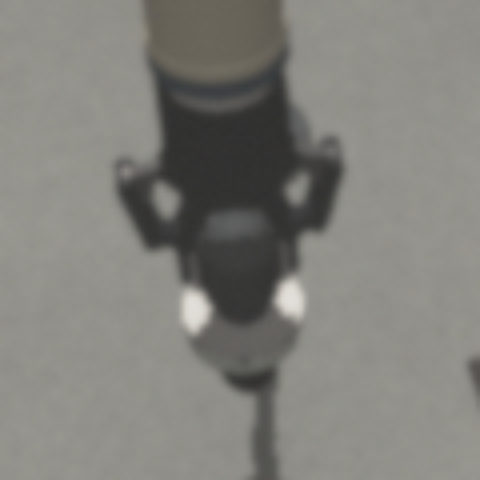

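The mic sits in the ring with its collar at crop (242,320). The residual load is about 0.65 N, so roughly 10 mm more.

```bash

python3 -m creep '{"claw":[0.4,0.4,0.4,0.4,0.4,0.4,0.4,0.4,0.4,0.4],"dp":[[0,0,0.05],[0,0,0.1],[0,0,0.15],[0,0,0.2],[0,0,0.25],[0,0,0.3],[0,0,0.33],[0,0,0.33],[0,0,0.33],[0,0,0.33]],"yaw":[0,0,0,0,0,0,0,0,0,0]}'
python3 -m creep '{"claw":[0.4,0.4,0.4,0.4,0.4,0.4,0.4,0.4,0.4,0.4],"dp":[[0,0,0],[0,0,0],[0,0,0],[0,0,0],[0,0,0],[0,0,0],[0,0,0],[0,0,0],[0,0,0],[0,0,0]],"yaw":[0,0,0,0,0,0,0,0,0,0]}'
python3 f.py; python3 f.py; python3 f.py
```

```text
t: 12.82
tool_pos: [0.4731, 0.1026, 0.1522]
eef_rot: [0.706, 0.708, 0.003, 0.003]
ft_force: [0.1, 3.4, 0.6]
finger_gap: 0.049
t: 13.65
tool_pos: [0.4731, 0.1026, 0.1522]
eef_rot: [0.706, 0.708, 0.003, 0.003]
ft_force: [0.5, 3.1, 0.1]
finger_gap: 0.0492
t 14.1 F [ 0.321  3.089  0.177  0.571  0.029 -0.048] sd [0.37 0.49 0.54] pos [0.4731 0.1026 0.1522] sd [0. 0. 0.] qd 0.0023330540122417447
t 14.6 F [ 0.469  2.984  0.472  0.583  0.023 -0.045] sd [0.58 0.24 0.5 ] pos [0.4731 0.1026 0.1522] sd [0. 0. 0.] qd 0.003015697731313564
t 15.1 F [ 0.328  2.95   0.389  0.57   0.022 -0.059] sd [0.33 0.53 0.56] pos [0.4731 0.1026 0.1522] sd [0. 0. 0.] qd 0.0021071526224481045
```

A lateral 3 N has appeared: the ring pulls toward its post as it sinks. I relieve it with small steps in +y, and come up slightly.

```bash

python3 -m creep '{"claw":[0.4,0.4,0.4,0.4,0.4,0.4,0.4,0.4,0.4,0.4],"dp":[[0.01,0,-0.03],[0.02,0,-0.07],[0.03,0,-0.1],[0.04,0,-0.13],[0.04,0,-0.13],[0.04,0,-0.13],[0.04,0,-0.13],[0.04,0,-0.13],[0.04,0,-0.13],[0.04,0,-0.13]],"yaw":[0,0,0,0,0,0,0,0,0,0]}'
python3 f.py; python3 f.py
```

```text
t: 15.98
tool_pos: [0.473, 0.1037, 0.156]
eef_rot: [0.706, 0.708, 0.003, 0.003]
ft_force: [-0.5, -4.1, 0.7]
finger_gap: 0.0491
t 16.4333 F [-0.062 -2.646 -0.574 -0.499  0.109  0.04 ] sd [0.4  0.61 0.57] pos [0.473  0.1038 0.156 ] sd [0. 0. 0.] qd 0.0010878227263023147
t 16.9333 F [-0.418 -2.835 -0.748 -0.509  0.144  0.051] sd [0.42 0.36 0.5 ] pos [0.473  0.1038 0.1561] sd [0. 0. 0.] qd 0.0014884696051612309
```

```bash

python3 -m creep '{"claw":[0.4,0.4,0.4,0.4,0.4,0.4,0.4,0.4,0.4,0.4],"dp":[[-0.01,0,0.02],[-0.02,0,0.05],[-0.02,0,0.05],[-0.02,0,0.05],[-0.02,0,0.05],[-0.02,0,0.05],[-0.02,0,0.05],[-0.02,0,0.05],[-0.02,0,0.05],[-0.02,0,0.05]],"yaw":[0,0,0,0,0,0,0,0,0,0]}'
python3 f.py; python3 f.py
```

```text
t: 17.82
tool_pos: [0.4731, 0.1035, 0.1546]
eef_rot: [0.706, 0.708, 0.003, 0.003]
ft_force: [0.5, 3.0, 0.1]
finger_gap: 0.0491
t 18.2667 F [-0.018  2.676 -0.062  0.508  0.136 -0.042] sd [0.32 0.6  0.57] pos [0.4731 0.1034 0.1546] sd [0. 0. 0.] qd 0.0015724123633411224
t 18.7667 F [-0.019  3.09   0.196  0.57   0.117 -0.054] sd [0.47 0.57 0.56] pos [0.4731 0.1033 0.1546] sd [0.     0.0001 0.    ] qd 0.0007699558057401901
```

```bash

python3 -m creep '{"claw":[0.4,0.4,0.4,0.4,0.4,0.4,0.4,0.4,0.4,0.4],"dp":[[0,0,0.03],[0,0,0.06],[0,0,0.08],[0.01,0,0.08],[0.015,0,0.08],[0.015,0,0.08],[0.015,0,0.08],[0.015,0,0.08],[0.015,0,0.08],[0.015,0,0.08]],"yaw":[0,0,0,0,0,0,0,0,0,0]}'
python3 f.py; python3 f.py
```

```text
t: 19.65
tool_pos: [0.4731, 0.1035, 0.1522]
eef_rot: [0.706, 0.708, 0.003, 0.003]
ft_force: [0.8, 0.7, 0.2]
finger_gap: 0.049
t 20.1 F [ 0.224  0.432 -0.028  0.058  0.033 -0.025] sd [0.46 0.65 0.31] pos [0.4731 0.1035 0.1522] sd [0. 0. 0.] qd 0.001836588173588888
t 20.6 F [ 0.034 -0.362 -0.021 -0.06   0.031 -0.019] sd [0.55 0.47 0.37] pos [0.4731 0.1036 0.1522] sd [0. 0. 0.] qd 0.0018272568876613775
```

All forces are near zero and nothing is moving, so the release is next: ease the grip, then open gently.

```bash

python3 -m creep '{"claw":[0.5,0.5,0.5,0.58,0.6,0.62,0.64,0.66,0.68,0.7],"dp":[[0,0,0],[0,0,0],[0,0,0],[0,0,0],[0,0,0],[0,0,0],[0,0,0],[0,0,0],[0,0,0],[0,0,0]],"yaw":[0,0,0,0,0,0,0,0,0,0]}' 20
python3 -m creep '{"claw":[0.75,0.8,0.85,0.9,0.95,1,1,1,1,1],"dp":[[0,0,0],[0,0,0],[0,0,0],[0,0,0],[0,0,0],[0,0,0],[0,0,0],[0,0,0],[0,0,0],[0,0,0]],"yaw":[0,0,0,0,0,0,0,0,0,0]}'
python3 f.py
python3 - <<'E'
from h import *
im,W=cloud('wrist'); np.save('w5.npy',W);save('w5.png',im)
E
```

```text
t: 21.48
tool_pos: [0.4731, 0.1036, 0.1522]
eef_rot: [0.706, 0.708, 0.003, 0.003]
ft_force: [-1.1, 0.7, 0.0]
finger_gap: 0.0597
t: 22.32
tool_pos: [0.4731, 0.1036, 0.1522]
eef_rot: [0.706, 0.708, 0.003, 0.003]
ft_force: [-1.0, -0.0, 0.3]
finger_gap: 0.0854
t 22.7667 F [ 0.052 -0.122 -0.005  0.001  0.017 -0.007] sd [0.52 0.31 0.43] pos [0.4731 0.1036 0.1522] sd [0. 0. 0.] qd 0.0007063463091788768
```

View pics/w5.png

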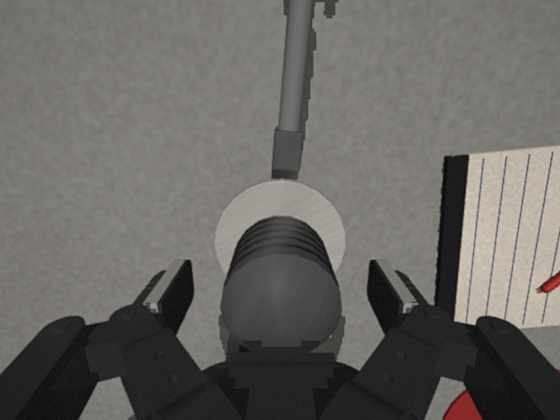

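The fingers are open on both sides of the head, at (180,285) and (380,285). The mic stands level at (281,250) with its collar on the ring. Now I retreat straight up.

```bash

python3 -m creep '{"claw":[1,1,1,1,1,1,1,1,1,1],"dp":[[0,0,-0.2],[0,0,-0.5],[0,0,-0.9],[0,0,-1.4],[0,0,-2],[0,0,-2.7],[0,0,-3.4],[0,0,-4],[0,0,-4.3],[0,0,-4.3]],"yaw":[0,0,0,0,0,0,0,0,0,0]}'
python3 -m creep '{"claw":[1,1,1,1,1,1,1,1],"dp":[[-1,0,0],[-2,0,0],[-3,0,0],[-4,0,0],[-5,0,0],[-5,0,0],[-5,0,0],[-5,0,0]],"yaw":[0,0,0,0,0,0,0,0]}'
python3 f.py
python3 - <<'E'
from h import *
w5=np.load('w5.npy').reshape(-1,3)
t,W=cloud('top'); im,S=cloud('side'); save('s6.png',cv2.resize(im[60:400,140:400],None,fx=1.7,fy=1.7))
for n,A in(('before retreat',w5),('wrist/top',W.reshape(-1,3)),('side',S.reshape(-1,3))):
    C=A[(abs(A[:,0]-.472)<.05)&(abs(A[:,1]-.103)<.05)&(A[:,2]>.115)&(A[:,2]<.145)]
    T=A[(abs(A[:,0]-.472)<.02)&(abs(A[:,1]-.103)<.02)&(A[:,2]<.23)]
    if len(C)>20: print(n,len(C),'collar z',np.median(C[:,2]).round(4),'head top',np.nanmax(T[:,2]).round(4),C.min(0).round(3),C.max(0).round(3))
E
```

```text
t: 23.7
tool_pos: [0.4728, 0.1038, 0.2849]
eef_rot: [0.706, 0.708, 0.005, 0.004]
ft_force: [-0.7, 0.0, -0.5]
finger_gap: 0.0851
t: 24.37
tool_pos: [0.4732, -0.0459, 0.2841]
eef_rot: [0.706, 0.708, 0.005, 0.004]
ft_force: [0.3, 0.8, 0.2]
finger_gap: 0.0855
t 24.8167 F [-0.019  0.177 -0.084 -0.003  0.     0.001] sd [0.36 0.51 0.37] pos [ 0.4734 -0.0455  0.2846] sd [0.0001 0.0002 0.0003] qd 0.005602935000540262
before retreat 6181 collar z 0.1278 head top 0.23 [0.434 0.084 0.117] [0.513 0.153 0.145]
wrist/top 552 collar z 0.1283 head top 0.2052 [0.435 0.063 0.115] [0.514 0.153 0.136]
side 413 collar z 0.1277 head top 0.2007 [0.432 0.06  0.115] [0.51  0.132 0.144]
```

View pics/s6.png

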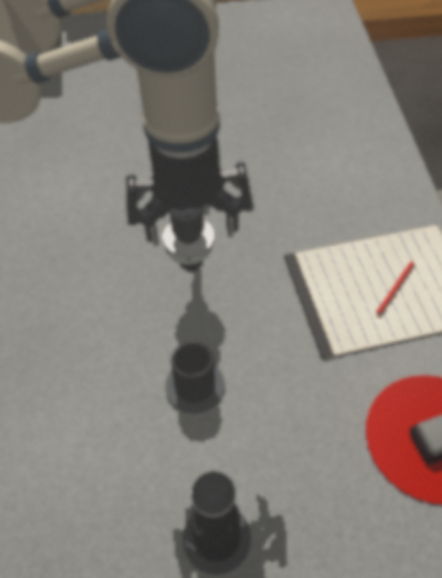

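The final view shows the mic hanging in the ring with its collar at (188,237), the empty tube at (193,375) and the slim mic still in its tube at (215,510). The collar height is unchanged since the release (0.128 m), and the arm is clear.

```bash
python3 -c "
from workcell import job; print(job.sign_off())"
```

```text
the job is handed in; nothing more can be done
None
```

The collared microphone now hangs head up in the boom ring on its collar. I handed the job in at about 25 s of the 59 s allowed.

- **Ride down:** I gripped the head, lifted the mic out of its tube, lowered it through the ring and rode the boom down about 64 mm. On the way down the ring dragged the mic sideways with about 3 N, so I shifted the hand in small steps until that was gone. I let go only when the averaged wrist force was within about 0.4 N sideways and 0.03 N vertically, with nothing moving.
- **Last checks:** The collar was at 0.128 m right after the fingers opened. After I retreated, the top camera read 0.1283 m and the side camera 0.1277 m, so the mic neither dropped nor sprang up. The slim microphone is still standing in its tube, and the robot is touching nothing.
- **Disagreement:** The side camera put the ring about 2–4 mm off in x and y from the wrist camera. I used mainly the wrist estimate, and the fit was good.

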